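# Lock the guide bush and draw the centre pin clear of the basket base

### The job

On the bench jig that grooves round wooden basket bases, turn the lock ring on top of the bridge clockwise by its lever all the way to its locked mark, so that the brass guide bush cannot ride up. Then take the steel centre pin by its knob and draw it straight up through the bush until the turned groove round its shaft has just come clear above the top of the bush, and finish while still holding the pin steady there, upright in the bush and clear of the base, so that I can change the base. Leave the base lying where it is and do not disturb the other things on the bench.

Things in the scene. Friction and masses are not known exactly. Their poses are not given: they have to be found in the camera images.
- jig: fixed base-grooving jig: plywood plate 200 (x) x 220 (y) x 15 mm, columns at y = +-90, aluminium bridge 80 (x) x 206 (y) mm, underside 62 and top 102 mm above the bench; under it a boss, top at 30 mm, with an 18 mm hole down to the plate; black motor, 99 mm high, at x = 60, y = -50. Origin: on the bench, on the upright axis shared by pin, bush and lock ring; z up; yaw up to 0.5 rad either way
- lock_ring (a joint): angle (rad) of the steel lock ring on the bridge (74 mm outside, 12 mm high, on the jig's upright axis): grows clockwise seen from above, starts 0 to 0.35; locked mark (dark strip on the bridge meets dark line on the ring) 1.30, hard stop 1.35. In the jig's frame its lever points at 1.745 minus the value, from +x towards +y. Friction 0.12 N m, stays where left; locked, its claws hold the bush
- lever_post (a point): grip point of the ring's lever: upright black round post, 13 mm in diameter, 70 mm out from the ring's axis, swinging round it; this point is 134 mm above the bench, the top of the post 150 mm, the lever bar below it at 105 to 113 mm
- bush: brass guide bush, loose slip fit in the bridge: shank 30 mm, flange 40 mm in diameter with two lobes, 48 mm long, bore 17.4 mm. Origin: centre of its lower end, 62 mm above the bench when seated; z along the bore, up. The claws of the lock ring stand up to 115 mm above the bench around it
- bush_top (a point): centre of the bush's top face when it is seated, a point fixed to the jig on its axis, 110 mm above the bench
- pin: steel centre pin, loose, 0.25 to 0.45 kg: shaft 16 mm in diameter, 120 mm long, with a knurled round knob 34 mm in diameter from 120 to 150 mm above the tip. It stands in the bush (0.7 mm play all round), through base and boss, tip on the plate 15 mm above the bench; it drops back when let go. Origin: its tip; z up along it. Raised 27 mm it leaves the base, 95 mm the bush
- pin_knob (a point): centre of the pin's knob, 135 mm above its tip, 150 mm above the bench at the start
- pin_groove (a point): lower edge, on the pin's axis, of the turned groove in its shaft (12 mm across, 10 mm long), 57 mm above the tip: level with the top of the bush when the pin is raised 38 mm
- base: round wooden basket base in the jig, 124 mm in diameter, 12 mm thick, with a 17.8 mm centre hole, lying loose on the boss between three short edge rollers, 30 to 42 mm above the bench. Origin: centre of its underside
- awl: bystander: awl with a round dark wooden handle, 170 mm long, lying on the +y side of the jig. Origin: under its middle, on the bench; x along it
- clamp: bystander: small steel bar clamp with a wooden handle, 200 x 85 mm, 20 mm high, lying on the -y side of the jig. Origin: on the bench, under its middle
- tape: bystander: roll of paper tape, 84 mm in diameter, 24 mm high, lying flat beyond the jig. Origin: centre of its underside
- mould: bystander: small turned wooden basket mould, 108 mm in diameter, 85 mm high. Origin: centre of its underside
- glue: bystander: glue bottle, 56 mm in diameter, 150 mm high. Origin: centre of its underside
- spare_base: bystander: spare basket base like the one in the jig, 124 mm in diameter, 12 mm thick, flat on the bench. Origin: centre of its underside
- scissors: bystander: scissors, about 160 mm long, 10 mm high, lying flat. Origin: on the bench under their pivot; x towards the tips
- block: bystander: cork sanding block, 45 x 90 mm, 30 mm high, lying on the robot's side of the jig. Origin: centre of its underside

How it is judged:
By the outcome, as a careful person would: the job done as asked, in the order asked, and still so for the second after the job is handed in, while the arm keeps its last pose, push and grip.
It also fails if it takes over 42 s, if anything falls off the work surface, if the arm or the gripper's body presses on something with over 40 N, if the wrist force passes 120 N, or if a joint passes its speed limit or range.

### The arm

A 6-joint arm with a two-finger parallel gripper is mounted at the origin on the work surface. World frame = base frame: x ahead of the robot, y to its left, z up, the work surface at z = 0. Lengths are in m, angles in rad, forces in N, time in s.
With the tool pointing down it reaches from about 0.35 to 0.975 m from the base axis. Payload 4.9 kg.
Tool frame: the origin (TCP) lies midway between the tips of the shut fingers; the grasp point (between the pads) lies 19 mm behind it; z points along the fingers, y is the line along which they close (so a half turn about z gives the same grasp; the last joint's range is limited). The gripper opens to 85 mm and grips with 20 to 120 N. Pads are 22 mm wide; open, the fingers measure 114 mm over their backs; the gripper's body (76 mm by 85 mm) begins 54 mm behind the grasp point. The pads swing forward as they close: fully open they stand 13 mm farther back than shut.
Start: joints at [-1.225, 0.053, 1.613, -0, 1.476, -0.119], TCP at [0.28, -0.559, 0.231] pointing down, gripper open.
Joint ranges: [-3.01, 3.01], [-1.01, 2.22], [0.06, 2.58], [-1.02, 4.17], [0.09, 2.62], [-3.14, 3.14]. Speed limits (rad/s): [2.57, 2.57, 3.14, 3.14, 3.14, 3.14].

### API

Orientations are given as a unit quaternion [w, x, y, z].
In Python, from plant import * gives the robot as it stands.
- The arm moves only by the tool jog_arm, never from a script. Its argument "targets" is a list of rows, each a list of 3 entries, a list of its own where there are three numbers: the shift along the tool's x, y, z in units of 25 mm (1.0 is 25 mm), then the turn, a rotation vector about the tool's x, y, z in units of 8 degrees (1.0 is 8 degrees), then the opening in per cent of the stroke, from 0 (shut) to 100 (fully open). A call has 1 to 8 rows; each row is the pose to reach, as a shift and turn from the pose commanded when the call began, along the tool's axes at that moment; what a row does not reach only later rows make up. A row lasts 1/8 s, in which the tool goes at most 62.5 mm and 10.7 degrees, less where a joint would pass 70% of its speed; a pose out of reach is approached as far as the arm can. A call with a gripper value outside its range is refused whole. The fingers move at their own pace and stop on an object; the grip force is fixed at half the most. Time passes only in rows, so rows that repeat a pose let the fingers close. It gives the time, the measured TCP pose, the force, the opening and the grip force at its end, in the units of the state.
- state(): the state, without advancing time (a new reading comes with each control period).
- grab_frame(name): name is "scene" or "side" or "wrist"; returns (picture, depth): 400x640x3 uint8, red, green, blue; 400x640 float32, m along the optical axis (not along the pixel's ray), 0 where there is no reading.
- camera_params(name): a dict with "fovy" (degrees; the focal length in pixels is half the picture's height over the tangent of half this angle, whatever the lens; pixels are square), "cx", "cy" (the principal point, pixels), "dist" ([k1, k2, p1, p2, k3] as OpenCV has them; the pictures are not rectified), "rvec" (rotation vector, rad) and "tvec" (3), from world to camera coordinates, as OpenCV has them; the wrist camera has in their place "hand_eye" (4x4, takes a point from camera to tool coordinates, whose origin is the TCP and whose axes are the flange's). Camera axes: x right, y down, z forward; pixel columns grow to the right and rows downward; lengths in m; the calibration is good to about 2 mm. A picture is of the moment at which its call begins: read the wrist's pose just before it. camera_params takes no time and is no camera call.
- job_done(): hands the job in; it is judged then, once.
The state is a dict: "time": time; "joint_pos": joint angles; "joint_vel": joint speeds; "joint_efforts": joint torques, N m; "tool_pos": TCP position; "tool_rot": TCP orientation; "contact_force": force on the tool from outside, world axes, zero at the start; "ft_torque": the same for the moment, N m; "gripper_width": opening from 0.0 (shut) to 1.0 (fully open); "grasp_force": force on a finger pad.
Only numpy, scipy, OpenCV 4.12 (cv2) and the standard library are available. Lean on these libraries where they do the work, as an engineer would, in place of code of your own. Each camera call takes 0.05 s, during which the arm holds its last target. There are 200 camera calls.

## Working session

There is one attempt and no reset: what is moved stays moved. The work goes in short steps, Python scripts to look and compute and a tool call to move; the robot and the scene stay as the last step left them, time stands still between calls to the robot, and variables do not carry over. Pictures are saved under pics/ and viewed, at most 10 in all, crops included, and the job is handed in when it is done.

Besides the shell and the picture viewer there is one more tool, called after "Emit:" as name(argument=value, ...), one argument or row to a line, values as JSON. jog_arm: Moves the arm, as the interface text tells. Its arguments: {"type":"object","properties":{"targets":{"type":"array"}},"required":["targets"]}

```bash
mkdir -p pics; ls
cat > h.py <<'E'
from plant import *
import numpy as np, cv2
from scipy.spatial.transform import Rotation as R
def snap(n):
    s=state(); im,d=grab_frame(n); p=camera_params(n)
    f=200/np.tan(np.radians(p["fovy"])/2)
    K=np.array([[f,0,p["cx"]],[0,f,p["cy"]],[0,0,1]])
    if "rvec" in p:
        Rw=cv2.Rodrigues(np.array(p["rvec"],float))[0].T; c=-Rw@np.array(p["tvec"])
    else:
        H=np.array(p["hand_eye"]); q=s["tool_rot"]; T=R.from_quat([q[1],q[2],q[3],q[0]]).as_matrix()
        Rw=T@H[:3,:3]; c=T@H[:3,3]+np.array(s["tool_pos"])
    return dict(im=im,d=d,K=K,dist=np.array(p["dist"],float),Rw=Rw,c=c,s=s)
def ray(v,px):
    u=cv2.undistortPoints(np.array(px,float).reshape(-1,1,2),v["K"],v["dist"]).reshape(-1,2)
    return np.c_[u,np.ones(len(u))]@v["Rw"].T
def onz(v,px,z):
    r=ray(v,px); return v["c"]+r*((z-v["c"][2])/r[:,2])[:,None]
def cloud(v):
    ys,xs=np.mgrid[0:400,0:640]; r=ray(v,np.c_[xs.ravel(),ys.ravel()])
    return (v["c"]+r*v["d"].ravel()[:,None]).reshape(400,640,3)
def proj(v,P):
    rv=cv2.Rodrigues(v["Rw"].T)[0]; return cv2.projectPoints(np.array(P,float).reshape(-1,3),rv,-v["Rw"].T@v["c"],v["K"],v["dist"])[0].reshape(-1,2)
E
python3 - <<'E'
from h import *
import pickle
for n in("scene","side"):
    v=snap(n); pickle.dump(v,open(n+".pkl","wb")); cv2.imwrite(f"pics/{n}0.png",v["im"][:,:,::-1]); print(n,v["c"],v["Rw"][:,2])
print(state())
E
```

```text
pics
scene [0.90227542 0.37608192 0.94230538] [-0.35704933 -0.40157242 -0.84335957]
side [0.1644793  0.86188768 1.17403788] [ 0.27566329 -0.61098038 -0.74210021]
{'time': 0.1, 'joint_pos': array([-1.22501746e+00,  5.33136865e-02,  1.61418821e+00,  9.03992246e-06,
        1.47603482e+00, -1.18998561e-01]), 'joint_vel': array([ 0.0001136 , -0.00039818, -0.00154538, -0.0004078 , -0.00061962,
        0.0003453 ]), 'joint_efforts': array([ 5.26015010e-04, -3.94903743e+01, -3.71363533e+01, -5.20926619e-05,
        3.89128589e-03,  9.65722734e-06]), 'tool_pos': array([ 0.27994314, -0.55814338,  0.23015299]), 'tool_rot': array([-9.66301622e-04,  9.73118684e-01,  2.30302152e-01, -1.05512760e-04]), 'contact_force': array([ 1.15040742, -0.47607826, -0.00166379]), 'ft_torque': array([-0.00311812, -0.01834134, -0.02003597]), 'grasp_force': 0.0, 'gripper_width': 0.9961450355696937}
```

View pics/scene0.png

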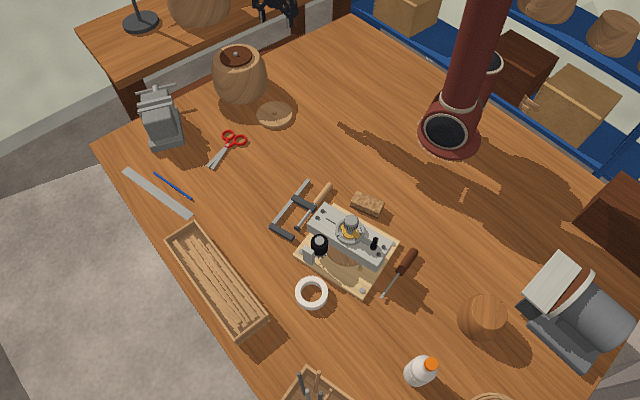

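View pics/side0.png

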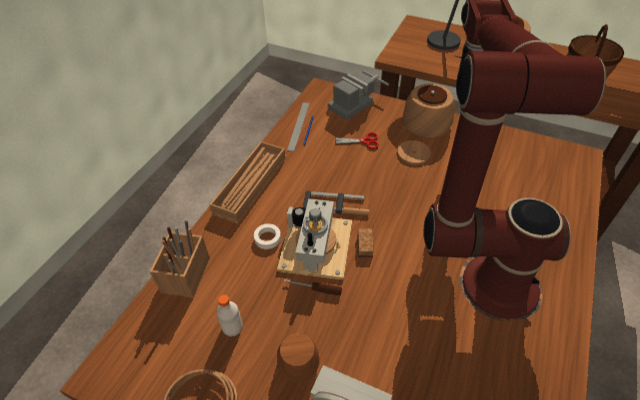

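The scene view shows the jig with the pin knob at about (350,219), the black lever post at (374,243) and the motor at (319,245). In the side view the knob is at about (315,213) and the post at (310,240). I'll triangulate and use the bridge top for the yaw.

Run:
```python
from h import *
import pickle
S=[pickle.load(open(n+".pkl","rb")) for n in("scene","side")]
for v,box in zip(S,((290,180,420,300),(270,180,370,290))):
    C=cloud(v); x0,y0,x1,y1=box; c=C[y0:y1,x0:x1].reshape(-1,3); im=v["im"][y0:y1,x0:x1].reshape(-1,3).astype(int)
    ok=v["d"][y0:y1,x0:x1].ravel()>0
    k=ok&(abs(c[:,2]-.102)<.004)&(im.max(1)-im.min(1)<30)&(im.max(1)>90)
    r=cv2.minAreaRect((c[k,:2]*1000).astype(np.float32)); print("bridge",k.sum(),r)
    k=ok&(c[:,2]>.155); print("top pts",k.sum(),c[k].mean(0) if k.any() else 0, c[k].max(0))
    k=ok&(abs(c[:,2]-.165)<.005); print("knob",k.sum(),c[k].mean(0),c[k].min(0),c[k].max(0))
    k=ok&(c[:,2]>.12)&(c[:,2]<.156)&(im.max(1)<60); print("post",k.sum(),c[k].mean(0),c[k].min(0),c[k].max(0))
    # post top
    k=ok&(abs(c[:,2]-.15)<.004)&(im.max(1)<60); print("posttop",k.sum(),c[k].mean(0))
for px,z in(((374,239),.15),((350,219),.165)): print(onz(S[0],[px],z))
for i,(v,b) in enumerate(zip(S,((290,180,420,300),(270,180,370,290)))): cv2.imwrite(f"pics/c{i}.png",cv2.resize(v["im"][b[1]:b[3],b[0]:b[2],::-1],None,fx=4.5,fy=4.5,interpolation=2))
a,b=[cv2.imread(f"pics/c{i}.png") for i in(0,1)]
h=max(a.shape[0],b.shape[0]); o=np.zeros((h,a.shape[1]+b.shape[1],3),np.uint8); o[:a.shape[0],:a.shape[1]]=a;o[:b.shape[0],a.shape[1]:]=b
cv2.imwrite("pics/crop.png",cv2.resize(o,(800,int(h*800/o.shape[1])))); print(800/o.shape[1]*4.5)
```

```text
bridge 1618 ((562.7515869140625, 92.76618194580078), (109.94166564941406, 207.4276123046875), 15.287765502929688)
top pts 157 [0.55116103 0.09056561 0.16268974] [0.56690007 0.10621288 0.1672409 ]
knob 129 [0.55036201 0.0897123  0.16363543] [0.53526224 0.07216223 0.16026815] [0.56690007 0.10434952 0.1672409 ]
post 50 [0.54034143 0.14790795 0.14126282] [0.52932643 0.08140355 0.12045223] [0.56504098 0.16420327 0.15562273]
posttop 23 [0.54021792 0.14258095 0.14922258]
bridge 672 ((563.2903442382812, 92.56587219238281), (110.7654800415039, 210.3663330078125), 15.450199127197266)
top pts 106 [0.54675035 0.09152988 0.16400491] [0.56389015 0.10563724 0.17056672]
knob 85 [0.54736775 0.09011531 0.16509907] [0.53204828 0.07352884 0.16047146] [0.56389015 0.10563724 0.16945306]
post 59 [0.53610717 0.13465417 0.14359787] [0.52675764 0.08569538 0.12018305] [0.55732881 0.1655733  0.15551961]
posttop 28 [0.53711702 0.13010804 0.14958174]
[[0.53700725 0.15606704 0.15      ]]
[[0.55011814 0.08603964 0.165     ]]
3.4782608695652173
```

View pics/crop.png

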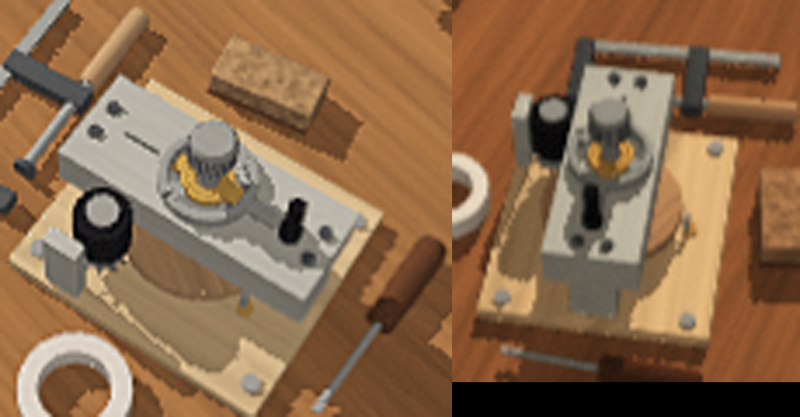

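The crop shows the knob, the brass bush and the lever towards +y, with the bridge's dark strip on the -y side of the ring. Estimates: axis about (0.549, 0.090), yaw about 0.267, lever world angle about 1.75, so the ring is at about 0.26. The next step is to go above and look with the wrist camera.

```bash
cat >> h.py <<'E'
def go(P,yaw,s=None):
    """units for the shift and turn to TCP P, pointing down with tool x at yaw"""
    s=s or state(); q=s["tool_rot"]; T=R.from_quat([q[1],q[2],q[3],q[0]])
    c,n=np.cos(yaw),np.sin(yaw); G=R.from_matrix(np.array([[c,n,0],[n,-c,0],[0,0,-1]]))
    print("shift",np.round(T.inv().apply(np.array(P)-s["tool_pos"])/.025,2),"turn",np.round(np.degrees((T.inv()*G).as_rotvec())/8,2))
E
python3 - <<'E'
from h import *
print(np.round(camera_params("wrist")["hand_eye"],3), camera_params("wrist")["fovy"]); go((.545,.115,.27),1.75)
E
```

```text
[[ 0.    -0.957 -0.29   0.075]
 [ 1.     0.     0.     0.001]
 [-0.    -0.29   0.957 -0.143]
 [ 0.     0.     0.     1.   ]] 71.50311891642258
shift [ 21.55 -19.32  -1.55] turn [-0.01 -0.01 -9.2 ]
```

Emit:
jog_arm(
  targets=[
    [[0, 0, -1.55], [0, 0, 0], 100],
    [[21.55, -19.3, -1.55], [0, 0, -9.2], 100],
    [[21.55, -19.3, -1.55], [0, 0, -9.2], 100],
    [[21.55, -19.3, -1.55], [0, 0, -9.2], 100],
    [[21.55, -19.3, -1.55], [0, 0, -9.2], 100],
    [[21.55, -19.3, -1.55], [0, 0, -9.2], 100],
    [[21.55, -19.3, -1.55], [0, 0, -9.2], 100],
    [[21.55, -19.3, -1.55], [0, 0, -9.2], 100],
  ],
)

```text
time: 1.1
tool_pos: [0.4408, -0.1497, 0.2697]
tool_rot: [0.0, 0.639, 0.769, 0.0]
contact_force: [1.4, 0.0, 0.6]
gripper_width: 1.001
grasp_force: 0.0
```

Run:
```python
from h import *
go((.545,.115,.27),1.75); print(state()["joint_pos"])
```

```text
shift [ 9.65  6.03 -0.01] turn [0.   0.   0.03]
[-4.87426135e-01 -3.63532698e-01  1.92060941e+00  6.33023775e-05
  1.58443480e+00 -6.71049537e-01]
```

Emit:
jog_arm(
  targets=[
    [[9.65, 6.0, 0], [0, 0, 0], 100],
    [[9.65, 6.0, 0], [0, 0, 0], 100],
    [[9.65, 6.0, 0], [0, 0, 0], 100],
    [[9.65, 6.0, 0], [0, 0, 0], 100],
    [[9.65, 6.0, 0], [0, 0, 0], 100],
    [[9.65, 6.0, 0], [0, 0, 0], 100],
    [[9.65, 6.0, 0], [0, 0, 0], 100],
  ],
)

```text
time: 1.98
tool_pos: [0.545, 0.1119, 0.2695]
tool_rot: [-0.0, 0.641, 0.767, -0.001]
contact_force: [-0.3, -0.7, 0.2]
gripper_width: 0.996
grasp_force: 0.0
```

Run:
```python
from h import *
import pickle
v=snap("wrist"); pickle.dump(v,open("w1.pkl","wb")); print(v["s"]["tool_pos"],v["s"]["tool_rot"]); cv2.imwrite("pics/w1.png",v["im"][:,:,::-1])
A=np.array([.549,.09]);print(proj(v,[[*A,.165],[*A,.102],[.537,.156,.15]]))
```

```text
[0.54502633 0.11186346 0.26953255] [-2.28783157e-04  6.41299631e-01  7.67290306e-01 -5.62567282e-04]
[[311.68824691 220.07516819]
 [312.0339485  200.59896044]
 [311.60913797 147.03320078]]
```

View pics/w1.png

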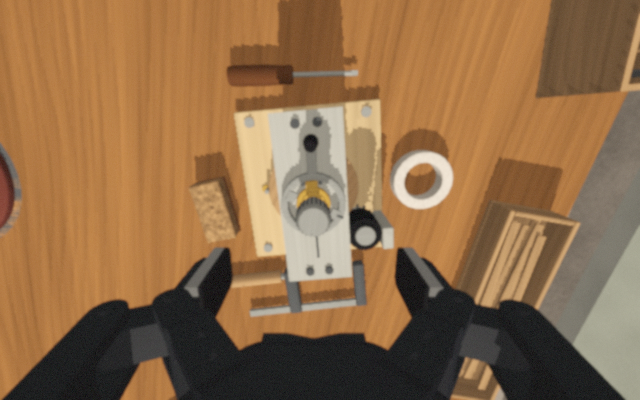

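The wrist view shows the knob top at about (314,221), the post top at about (310,142), the ring centred near (313,203) and the bridge strip at (318,245), close to the predictions. I'll convert these to positions.

Run:
```python
from h import *
import pickle
v=pickle.load(open("w1.pkl","rb")); im=v["im"].astype(int); g=im.max(2); sat=g-im.min(2); C=cloud(v)
m=np.zeros((400,640),np.uint8); m[125:160,300:322]=(g[125:160,300:322]<60); 
n,l,st,ce=cv2.connectedComponentsWithStats(m); i=1+st[1:,4].argmax(); print("post px",st[i],ce[i])
print("posttop z", [C[y,310] for y in (138,142,146,150)])
k=(abs(C[...,2]-.165)<.004); k[:180]=0;k[260:]=0;k[:,:280]=0;k[:,350:]=0
ys,xs=np.nonzero(k); print("knob",len(xs),xs.mean(),ys.mean(),C[k].mean(0),onz(v,[(xs.mean(),ys.mean())],.165))
k=(abs(C[...,2]-.102)<.003)&(sat<40)&(g>90); k[:100]=0;k[290:]=0;k[:,:265]=0;k[:,352:]=0
print("bridge",cv2.minAreaRect((C[k][:,:2]*1000).astype(np.float32)))
s=np.zeros((400,640),np.uint8); s[232:262,310:328]=g[232:262,310:328]<90; ys,xs=np.nonzero(s); W=onz(v,np.c_[xs,ys],.102); print("strip",len(xs),W.mean(0)); print("post top",onz(v,[(310.5,142)],.15))
cv2.imwrite("pics/w1c.png",cv2.resize(v["im"][120:265,260:390,::-1],None,fx=4,fy=4,interpolation=2))
```

```text
post px [304 135  13  17 166] [310.10240964 142.57228916]
posttop z [array([0.53409874, 0.16299526, 0.13905232]), array([0.53471432, 0.16033619, 0.15066597]), array([0.53535811, 0.15663921, 0.14971805]), array([0.53599312, 0.15314285, 0.15092739])]
knob 878 313.0523917995444 219.93052391799546 [0.55028036 0.09019934 0.16469833] [[0.55025156 0.09037647 0.165     ]]
bridge ((550.7073364257812, 88.5293197631836), (80.12427520751953, 205.8112335205078), 15.37086296081543)Traceback (most recent call last):
  File "<stdin>", line 11, in <module>
  File "h.py", line 18, in onz
    r=ray(v,px); return v["c"]+r*((z-v["c"][2])/r[:,2])[:,None]
  File "h.py", line 15, in ray
    u=cv2.undistortPoints(np.array(px,float).reshape(-1,1,2),v["K"],v["dist"]).reshape(-1,2)
      ~~~~~~~~~~~~~~~~~~~^^^^^^^^^^^^^^^^^^^^^^^^^^^^^^^^^^^^^^^^^^^^^^^^^^^^^
cv2.error: OpenCV(4.12.0) /io/opencv/modules/calib3d/src/undistort.dispatch.cpp:347: error: (-215:Assertion failed) CV_IS_MAT(_src) && CV_IS_MAT(_dst) && (_src->rows == 1 || _src->cols == 1) && (_dst->rows == 1 || _dst->cols == 1) && _src->cols + _src->rows - 1 == _dst->rows + _dst->cols - 1 && (CV_MAT_TYPE(_src->type) == CV_32FC2 || CV_MAT_TYPE(_src->type) == CV_64FC2) && (CV_MAT_TYPE(_dst->type) == CV_32FC2 || CV_MAT_TYPE(_dst->type) == CV_64FC2) in function 'cvUndistortPointsInternal'
```

Run:
```python
from h import *
go((.5353,.1578,.18),1.79);go((.5353,.1578,.118),1.79)
```

```text
shift [ 1.89 -0.06  3.59] turn [-0.   0.  -0.3]
shift [ 1.89 -0.05  6.07] turn [-0.   0.  -0.3]
```

Emit:
jog_arm(
  targets=[
    [[1.89, -0.05, 1.5], [0, 0, -0.3], 60],
    [[1.89, -0.05, 3.2], [0, 0, -0.3], 60],
    [[1.89, -0.05, 3.2], [0, 0, -0.3], 60],
  ],
)

```text
time: 2.4
tool_pos: [0.5329, 0.1573, 0.186]
tool_rot: [-0.003, 0.626, 0.78, -0.003]
contact_force: [0.5, -0.9, 0.6]
gripper_width: 0.605
grasp_force: 0.0
```

Run:
```python
from h import *
go((.5353,.1578,.118),1.79)
```

```text
shift [-0.    0.12  2.72] turn [-0.06 -0.    0.  ]
```

Emit:
jog_arm(
  targets=[
    [[0, 0.12, 0], [0, 0, 0], 60],
    [[0, 0.12, 1.2], [0, 0, 0], 60],
    [[0, 0.12, 2.4], [0, 0, 0], 60],
    [[0, 0.12, 2.72], [0, 0, 0], 60],
    [[0, 0.12, 2.72], [0, 0, 0], 60],
  ],
)

```text
time: 3.02
tool_pos: [0.5398, 0.159, 0.1236]
tool_rot: [0.001, 0.625, 0.78, 0.001]
contact_force: [-0.3, -0.8, 0.6]
gripper_width: 0.594
grasp_force: 0.0
```

Run:
```python
from h import *
go((.5353,.1578,.118),1.79)
v=snap("wrist"); cv2.imwrite("pics/w2.png",v["im"][:,:,::-1])
```

```text
shift [-0.01 -0.19  0.22] turn [0.01 0.   0.  ]
```

View pics/w2.png

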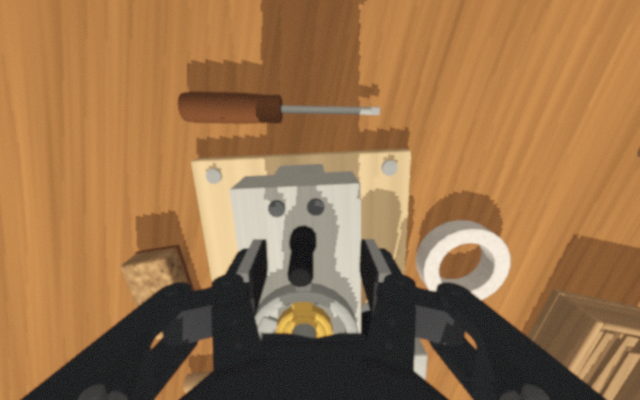

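The post is at (302,238), between the open pads and slightly left of their midline at about (312), which matches the measured offset of about 4 mm. I'll let the arm settle and then correct.

Emit:
jog_arm(
  targets=[
    [[0, 0, 0.1], [0, 0, 0], 60],
    [[0, 0, 0.1], [0, 0, 0], 60],
    [[0, 0, 0.1], [0, 0, 0], 60],
  ],
)

```text
time: 3.45
tool_pos: [0.5389, 0.1594, 0.12]
tool_rot: [0.0, 0.625, 0.781, 0.0]
contact_force: [0.2, -0.0, -0.1]
gripper_width: 0.598
grasp_force: 0.0
```

Run:
```python
from h import *
go((.5353,.1578,.118),1.79)
```

```text
shift [-0.03 -0.15  0.08] turn [0.   0.   0.01]
```

Emit:
jog_arm(
  targets=[
    [[-0.03, -0.15, 0.08], [0, 0, 0], 60],
    [[-0.03, -0.15, 0.08], [0, 0, 0], 0],
    [[-0.03, -0.15, 0.08], [0, 0, 0], 0],
    [[-0.03, -0.15, 0.08], [0, 0, 0], 0],
    [[-0.03, -0.15, 0.08], [0, 0, 0], 0],
    [[-0.03, -0.15, 0.08], [0, 0, 0], 0],
  ],
)

```text
time: 4.2
tool_pos: [0.535, 0.1578, 0.1176]
tool_rot: [-0.0, 0.625, 0.781, -0.0]
contact_force: [-2.5, -0.3, 2.7]
gripper_width: 0.129
grasp_force: 58.4
```

Run:
```python
from h import *
s=state();p=s["tool_pos"]; A=np.array([.5505,.0895]);d=p[:2]-A
print(p,s["ft_torque"],s["contact_force"],"r",np.hypot(*d),"ang",np.arctan2(d[1],d[0])); t0=np.arctan2(d[1],d[0]);q0=1.745+.268-t0;print("q",q0)
# arc to q=1.31
q=s["tool_rot"];T=R.from_quat([q[1],q[2],q[3],q[0]])
x=T.as_matrix()[:,0];yaw=np.arctan2(x[1],x[0])
for f in np.arange(1,15)/14:
    a=t0-f*(1.31-q0); P=np.r_[A+.07*np.array([np.cos(a),np.sin(a)]),p[2]]; go(P,yaw-(t0-a),s)
print(s["joint_pos"])
```

```text
[0.53501059 0.15780709 0.11764082] [-0.00306787  0.42937412 -0.08348414] [-2.50198891 -0.26318408  2.70677588] r 0.07004127969665858 ang 1.7937866587703146
q 0.21921334122968528
shift [-0.01  0.22 -0.  ] turn [-0.   -0.    0.56]
shift [-0.03  0.43 -0.  ] turn [-0.   -0.    1.12]
shift [-0.08  0.65 -0.  ] turn [-0.   -0.    1.67]
shift [-0.13  0.86 -0.  ] turn [-0.   -0.    2.23]
shift [-0.21  1.06 -0.  ] turn [-0.   -0.    2.79]
shift [-0.3   1.26 -0.  ] turn [-0.   -0.    3.35]
shift [-0.4   1.45 -0.  ] turn [-0.   -0.    3.91]
shift [-0.52  1.64 -0.  ] turn [-0.    0.    4.46]
shift [-0.66  1.81 -0.  ] turn [-0.    0.    5.02]
shift [-0.8   1.97 -0.  ] turn [-0.    0.    5.58]
shift [-0.96  2.12 -0.  ] turn [-0.    0.    6.14]
shift [-1.13  2.26 -0.  ] turn [-0.   0.   6.7]
shift [-1.31  2.38 -0.  ] turn [-0.    0.    7.25]
shift [-1.5   2.49 -0.  ] turn [-0.    0.    7.81]
[ 1.53337269e-01 -8.22817390e-03  1.87106943e+00  1.47768024e-04
  1.27938574e+00 -6.71218310e-02]
```

Emit:
jog_arm(
  targets=[
    [[-0.01, 0.22, 0], [0, 0, 0.56], 0],
    [[-0.03, 0.43, 0], [0, 0, 1.12], 0],
    [[-0.08, 0.65, 0], [0, 0, 1.67], 0],
    [[-0.13, 0.86, 0], [0, 0, 2.23], 0],
    [[-0.21, 1.06, 0], [0, 0, 2.79], 0],
    [[-0.3, 1.26, 0], [0, 0, 3.35], 0],
    [[-0.4, 1.45, 0], [0, 0, 3.91], 0],
    [[-0.4, 1.45, 0], [0, 0, 3.91], 0],
  ],
)

```text
time: 5.2
tool_pos: [0.5731, 0.1548, 0.1176]
tool_rot: [0.001, 0.812, 0.583, -0.001]
contact_force: [-1.3, -5.7, 2.1]
gripper_width: 0.132
grasp_force: 58.5
```

```bash
cat > arc.py <<'E'
from h import *
import sys
s=state();p=s["tool_pos"]; A=np.array([.5505,.0895]);d=p[:2]-A
t0=np.arctan2(d[1],d[0]);q0=1.745+.268-t0;q=s["tool_rot"];T=R.from_quat([q[1],q[2],q[3],q[0]])
x=T.as_matrix()[:,0];yaw=np.arctan2(x[1],x[0])
print(p,s["ft_torque"],s["contact_force"],"r",np.hypot(*d),"q",q0,"yaw-lever",yaw-t0)
N=int(sys.argv[2])
for f in np.arange(1,N+1)/N:
    a=t0-f*(float(sys.argv[1])-q0); go(np.r_[A+.07*np.array([np.cos(a),np.sin(a)]),.1176],a,s)
E
python3 arc.py 1.31 7
```

```text
[0.57310044 0.15483314 0.11761463] [-0.70060876  0.28121993 -0.04412949] [-1.2978528  -5.74880517  2.14983192] r 0.06913175207787162 q 0.775244669191864 yaw-lever 0.007945897429658011
shift [0.02 0.21 0.  ] turn [0.01 0.01 0.6 ]
shift [-0.    0.43  0.  ] turn [0.01 0.01 1.15]
shift [-0.04  0.64  0.  ] turn [0.01 0.01 1.7 ]
shift [-0.1   0.84  0.  ] turn [0.01 0.01 2.25]
shift [-0.18  1.04  0.  ] turn [0.01 0.01 2.79]
shift [-0.26  1.24  0.  ] turn [0.01 0.01 3.34]
shift [-0.37  1.42  0.  ] turn [0.01 0.01 3.89]
```

Emit:
jog_arm(
  targets=[
    [[0, 0.21, 0], [0, 0, 0.56], 0],
    [[-0.03, 0.43, 0], [0, 0, 1.12], 0],
    [[-0.07, 0.64, 0], [0, 0, 1.68], 0],
    [[-0.13, 0.84, 0], [0, 0, 2.24], 0],
    [[-0.2, 1.04, 0], [0, 0, 2.79], 0],
    [[-0.28, 1.24, 0], [0, 0, 3.34], 0],
    [[-0.39, 1.42, 0], [0, 0, 3.89], 0],
    [[-0.39, 1.42, 0], [0, 0, 3.89], 0],
  ],
)

```text
time: 6.2
tool_pos: [0.6028, 0.1338, 0.1176]
tool_rot: [0.001, 0.939, 0.344, -0.001]
contact_force: [-3.0, -6.5, 3.4]
gripper_width: 0.129
grasp_force: 58.8
```

```bash
python3 arc.py 1.31 1
python3 - <<'E'
from h import *
v=snap("wrist"); cv2.imwrite("pics/w3.png",v["im"][:,:,::-1])
E
```

```text
[0.60283155 0.13379498 0.11761933] [-0.92767286  0.66990432  0.03234124] [-2.98376596 -6.51233756  3.3696746 ] r 0.06856118688056213 q 1.3105823762195385 yaw-lever 0.0006122473406722229
shift [ 0.06 -0.    0.  ] turn [0.01 0.02 0.  ]
```

Emit:
jog_arm(
  targets=[
    [[0, 0, 0], [0, 0, 0], 60],
    [[0, 0, 0], [0, 0, 0], 60],
    [[0, 0, -1], [0, 0, 0], 60],
    [[0, 0, -3], [0, 0, 0], 60],
    [[-2.8, 0, -5.5], [0, 0, 0], 60],
    [[-2.8, 0, -6], [0, 0, 0], 60],
    [[-2.8, 0, -6], [0, 0, 0], 60],
    [[-2.8, 0, -6], [0, 0, 0], 60],
  ],
)

```text
time: 7.25
tool_pos: [0.5498, 0.0905, 0.2666]
tool_rot: [-0.0, 0.939, 0.344, -0.0]
contact_force: [-0.5, -0.2, -0.6]
gripper_width: 0.602
grasp_force: 0.0
```

Run:
```python
from h import *
import pickle
v=snap("wrist"); pickle.dump(v,open("w4.pkl","wb")); print(v["s"]["tool_pos"],v["s"]["tool_rot"],v["s"]["contact_force"])
px=proj(v,[[.5505,.0895,.165],[.5505,.0895,.114],[.604,.1347,.15]]); print(px)
c=px[1].astype(int); x0,y0=max(c[0]-100,0),max(c[1]-90,0); print(x0,y0)
cv2.imwrite("pics/w4.png",cv2.resize(v["im"][y0:y0+150,x0:x0+200,::-1],None,fx=4,fy=4,interpolation=2))
C=cloud(v);k=(abs(C[...,2]-.165)<.004)&(np.hypot(C[...,0]-.55,C[...,1]-.09)<.03); ys,xs=np.nonzero(k); print("knob",len(xs),(xs.min()+xs.max())/2,(ys.min()+ys.max())/2,C[k].mean(0),onz(v,[(xs.mean(),ys.mean())],.165), C[k].min(0),C[k].max(0))
k=(abs(C[...,2]-.15)<.004)&(np.hypot(C[...,0]-.604,C[...,1]-.135)<.02); print("post",k.sum(),C[k].mean(0),C[k].min(0),C[k].max(0))
```

```text
[0.54976728 0.09052098 0.26658317] [-3.42717182e-04  9.38916512e-01  3.44144750e-01 -2.38143136e-04] [-0.48140961 -0.15080762 -0.5990623 ]
[[313.31747487 200.36189264]
 [313.33575029 186.71273325]
 [313.46204269 120.89759853]]
213 96
knob 954 314.0 200.0 [0.55132885 0.08924777 0.1647431 ] [[0.55144017 0.08934137 0.165     ]] [0.53403483 0.07226675 0.16101191] [0.5670629  0.105199   0.16706904]
post 158 [0.60427227 0.13321572 0.14992705] [0.59790597 0.12716507 0.14749184] [0.61042006 0.13923365 0.15246014]
```

View pics/w4.png

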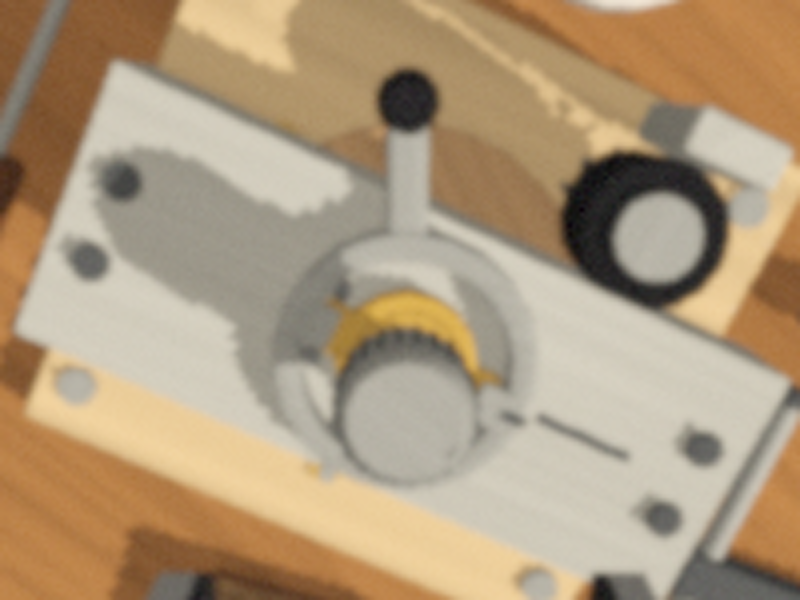

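The view shows the ring's dark line at crop (512,418) practically meeting the bridge strip at (540,417)–(628,457). I'll check the residual angle on their planes.

Run:
```python
from h import *
import pickle
v=pickle.load(open("w4.pkl","rb")); g=v["im"].max(2).astype(int)
def pts(x0,x1,y0,y1,z,t=25):
    # crop px -> dark weighted pixel centroid per column
    xs=np.arange(213+x0//4,213+x1//4+1); ys=np.arange(96+y0//4,96+y1//4+1); o=[]
    for x in xs:
        c=g[ys,x]; w=np.clip(np.median(c)-c-t,0,None)
        if w.sum()>0: o.append((x,(ys*w).sum()/w.sum()))
    return onz(v,o,z)
S=pts(545,625,405,465,.102); L=pts(502,522,400,432,.114,12)
for A in((.5507,.0885),(.5512,.0892)):
    d=lambda P:np.arctan2(P[:,1]-A[1],P[:,0]-A[0])
    print("strip",np.round(d(S),3),d(S).mean(),"ring",np.round(d(L),3),np.hypot(*(L[:,:2]-A).T))
vx=cv2.fitLine(S[:,:2].astype(np.float32),cv2.DIST_L2,0,.01,.01).ravel();print("strip dir",np.arctan2(vx[1],vx[0]),vx)
```

```text
strip [-1.314 -1.313 -1.317 -1.314 -1.317 -1.315 -1.314 -1.312 -1.309 -1.31
 -1.309 -1.312 -1.311 -1.314 -1.312 -1.315 -1.312 -1.311 -1.31  -1.307
 -1.304] -1.3120108957543672 ring [-1.353 -1.346 -1.338 -1.332 -1.329 -1.321] [0.02997923 0.03113468 0.03224934 0.03340364 0.03462229 0.03571837]
strip [-1.329 -1.327 -1.331 -1.327 -1.33  -1.327 -1.327 -1.325 -1.321 -1.322
 -1.32  -1.323 -1.322 -1.325 -1.322 -1.325 -1.322 -1.321 -1.32  -1.317
 -1.313] -1.3235648498366228 ring [-1.374 -1.367 -1.357 -1.351 -1.348 -1.339] [0.03056153 0.03171246 0.03282133 0.03397151 0.03518845 0.03627874]
strip dir -1.2962042 [ 0.27115446 -0.96253586  0.5655227   0.03257185]
```

The ring sits at about 1.32: at the mark, slightly past 1.30 and short of the stop. Next I descend over the knob.

Run:
```python
from h import *
go((.5508,.0892,.128),.702)
```

```text
shift [0.01 0.09 5.51] turn [-0.01  0.01  0.01]
```

Emit:
jog_arm(
  targets=[
    [[0.01, 0.09, 1.5], [0, 0, 0], 80],
    [[0.01, 0.09, 3], [0, 0, 0], 80],
    [[0.01, 0.09, 4.2], [0, 0, 0], 80],
    [[0.01, 0.09, 5.1], [0, 0, 0], 80],
    [[0.01, 0.09, 5.5], [0, 0, 0], 80],
    [[0.01, 0.09, 5.5], [0, 0, 0], 80],
    [[0.01, 0.09, 5.5], [0, 0, 0], 80],
  ],
)

```text
time: 8.18
tool_pos: [0.5522, 0.0887, 0.131]
tool_rot: [0.0, 0.939, 0.344, 0.001]
contact_force: [-0.7, -0.6, 0.1]
gripper_width: 0.8
grasp_force: 0.0
```

Run:
```python
from h import *
go((.5508,.0892,.128),.702); print(state()["contact_force"])
```

```text
shift [-0.03 -0.05  0.12] turn [ 0.01 -0.01  0.  ]
[-0.65628616 -0.61127968  0.10439536]
```

Emit:
jog_arm(
  targets=[
    [[-0.03, -0.05, 0.1], [0, 0, 0], 80],
    [[-0.03, -0.05, 0.1], [0, 0, 0], 80],
    [[-0.03, -0.05, 0.1], [0, 0, 0], 80],
  ],
)

```text
time: 8.55
tool_pos: [0.5503, 0.089, 0.1279]
tool_rot: [0.0, 0.939, 0.344, 0.0]
contact_force: [-0.2, -0.4, 0.6]
gripper_width: 0.803
grasp_force: 0.0
```

Emit:
jog_arm(
  targets=[
    [[0, 0, 0], [0, 0, 0], 0],
    [[0, 0, 0], [0, 0, 0], 0],
    [[0, 0, 0], [0, 0, 0], 0],
    [[0, 0, 0], [0, 0, 0], 0],
    [[0, 0, 0], [0, 0, 0], 0],
  ],
)

```text
time: 9.18
tool_pos: [0.5503, 0.0891, 0.1278]
tool_rot: [-0.0, 0.939, 0.344, 0.0]
contact_force: [-1.6, 0.6, 2.7]
gripper_width: 0.386
grasp_force: 59.7
```

Run:
```python
from h import *
s=state(); print(s["tool_pos"],s["contact_force"],s["ft_torque"]); go((.5508,.0892,.128),.702); go(s["tool_pos"]+np.array([0,0,.041]),.702)
```

```text
[0.55026236 0.08912372 0.12784584] [-1.5625731   0.60788455  2.72580401] [0.10710065 0.19102388 0.01054287]
shift [ 0.02  0.01 -0.01] turn [ 0. -0.  0.]
shift [ 0.    0.   -1.64] turn [ 0. -0.  0.]
```

The knob is gripped (opening about 33–34 mm) with only small side forces. Now raise slowly by about 30 mm, check, then finish.

Emit:
jog_arm(
  targets=[
    [[0, 0, -0.1], [0, 0, 0], 0],
    [[0, 0, -0.25], [0, 0, 0], 0],
    [[0, 0, -0.4], [0, 0, 0], 0],
    [[0, 0, -0.6], [0, 0, 0], 0],
    [[0, 0, -0.8], [0, 0, 0], 0],
    [[0, 0, -1.0], [0, 0, 0], 0],
    [[0, 0, -1.2], [0, 0, 0], 0],
    [[0, 0, -1.2], [0, 0, 0], 0],
  ],
)

```text
time: 10.18
tool_pos: [0.5504, 0.0891, 0.1582]
tool_rot: [0.0, 0.939, 0.344, 0.0]
contact_force: [0.3, 0.3, -3.2]
gripper_width: 0.38
grasp_force: 59.8
```

Run:
```python
from h import *
s=state(); print(s["tool_pos"],s["contact_force"],s["ft_torque"]); go((.55026,.08912,.12785+.041),.702)
```

```text
[0.55041043 0.08907744 0.15823044] [ 0.34631489  0.25867359 -3.17022269] [-0.02086536 -0.02144388  0.01682004]
shift [-0.   -0.   -0.42] turn [ 0.   -0.01  0.  ]
```

Emit:
jog_arm(
  targets=[
    [[0, 0, -0.15], [0, 0, 0], 0],
    [[0, 0, -0.3], [0, 0, 0], 0],
    [[0, 0, -0.43], [0, 0, 0], 0],
    [[0, 0, -0.43], [0, 0, 0], 0],
    [[0, 0, -0.43], [0, 0, 0], 0],
    [[0, 0, -0.43], [0, 0, 0], 0],
  ],
)

```text
time: 10.92
tool_pos: [0.55, 0.089, 0.1681]
tool_rot: [-0.0, 0.939, 0.344, -0.0]
contact_force: [1.1, -0.0, -4.1]
gripper_width: 0.385
grasp_force: 59.8
```

Run:
```python
from h import *
s=state(); print(s["tool_pos"],s["contact_force"],s["ft_torque"],s["joint_vel"].round(4))
o=[]
for n in("scene","side"):
    v=snap(n); p=proj(v,[[.5505,.089,.13]])[0].astype(int); c=v["im"][p[1]-50:p[1]+50,p[0]-40:p[0]+40,::-1]; o.append(cv2.resize(c,None,fx=4,fy=4,interpolation=2))
    C=cloud(v); k=(abs(C[...,2]-.012)<.002)&(0>1)
    k=(np.hypot(C[...,0]-.603,C[...,1]-.134)<.025)&(abs(C[...,2]-.15)<.004); print("post",k.sum(),C[k].mean(0) if k.any() else 0)
    P=[[.5505,.0890,z] for z in(.110,.113,.123)]; print(n,(proj(v,P)-p+[40,50])*4)
cv2.imwrite("pics/f.png",np.hstack(o))
```

```text
[0.54999981 0.08902401 0.16809749] [ 1.149586   -0.03494426 -4.1040394 ] [0.02359961 0.00886306 0.01933944] [ 0.0003 -0.0004  0.0014 -0.003   0.002   0.003 ]
post 21 [0.6029712  0.13377208 0.14854011]
scene [[159.79800615 215.99761015]
 [160.16986884 213.69506252]
 [161.42375469 205.92878865]]
post 14 [0.60261424 0.13288754 0.14947238]
side [[161.24418662 219.00539817]
 [161.14664443 216.42796768]
 [160.81919547 207.77552249]]
```

View pics/f.png

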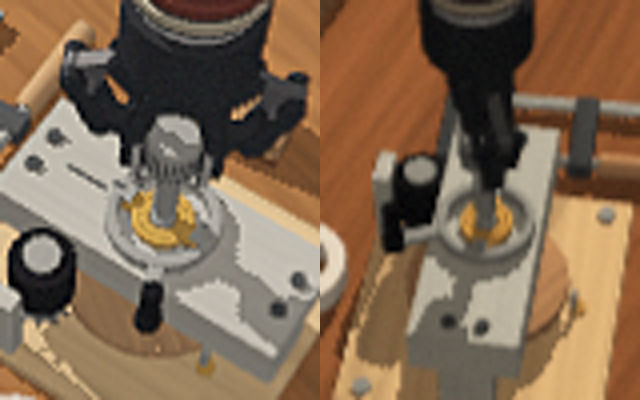

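The pin is held upright in the seated bush with a raised knob at (178,140), and the lever stays at the locked position. A quick height check of the knob top follows.

Run:
```python
from h import *
s=state(); print(s["tool_pos"],s["contact_force"])
S=__import__("pickle").load(open("scene.pkl","rb"))
for v,z in((S,.165),(snap("scene"),.205)):
    C=cloud(v); im=v["im"].astype(int); k=(np.hypot(C[...,0]-.5505,C[...,1]-.089)<.013)&(abs(C[...,2]-z)<.01)&(im.max(2)>110)&(v["d"]>0)
    print(k.sum(),np.percentile(C[k][:,2],[25,50,75,90]))
```

```text
[0.55002581 0.08902383 0.16813721] [ 0.54513111 -0.11239764 -2.98586244]
85 [0.16328189 0.16392531 0.16484018 0.16540421]
79 [0.20354133 0.20434872 0.20527407 0.20644637]
```

Emit:
jog_arm(
  targets=[
    [[0, 0, -0.04], [0, 0, 0], 0],
    [[0, 0, -0.04], [0, 0, 0], 0],
    [[0, 0, -0.04], [0, 0, 0], 0],
    [[0, 0, -0.04], [0, 0, 0], 0],
  ],
)

```text
time: 11.58
tool_pos: [0.5501, 0.089, 0.1693]
tool_rot: [0.0, 0.939, 0.344, 0.0]
contact_force: [-0.2, 0.4, -2.8]
gripper_width: 0.384
grasp_force: 59.8
```

```bash
python3 -c "
from plant import *
s=state();print(s['tool_pos'],s['contact_force'],s['grasp_force']);print(job_done())"
```

```text
[0.55013271 0.08902962 0.16932006] [-0.22743189  0.4349185  -2.82427853] 59.781702160835266
the job is handed in; nothing more can be done
None
```

The lock ring is turned to its locked mark (about 1.32 rad by camera), the pin is held steady and upright in the bush, raised about 41 mm so its groove is roughly 3 mm clear of the bush top, and the job was handed in at 11.6 s.

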